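# Lock the tape roll on its stand with the linchpin

## Task

Lock the tape roll on its stand: take the linchpin (the pin with the wire ring) from the wooden rack and push it down through the hole in the axle's nose, in front of the tape, until its collar sits on the nose, open ring leaning back over the tape. Then swing the ring forward over the end of the nose so that it snaps down round the pin's lower end, and let go. Leave the plain pin without a ring in the rack.

Things in the scene. Friction and masses are not known exactly. Their poses are not given: they have to be found in the camera images.
- linchpin: Steel linchpin upright in a hole of the wooden rack. Origin: centre of its 30 mm collar's underside, on the rack top (z 0.080). Below: 12 mm shank, 56 mm long, last 8 mm tapered. Above: head to grip across y (26 mm along x, 14 along y, z 8 to 44 mm), fingertips at z 22 mm or more. Ring hinge: the y line at z 5 mm. Open, the ring leans to +x (away from robot), crossbar at x 40, z 62 mm. 175 g.
- linchpin_ring (a joint): Hinge of the pin's D-shaped ring: 4.4 mm wire, 56 mm wide along y, 70 mm from hinge to crossbar. 0 = open, leaning 35 deg to +x; 0.61 upright; 2.18 level to -x; 3.75 rad = shut, straight down, crossbar under the shank's tip. Over-centre by its weight and a light spring: let go below 0.25 it falls back open, beyond 0.8 rad it snaps shut by itself if not blocked. Pushing the crossbar takes under 1 N.
- tape_stand: Fixed steel stand with a tape roll on an axle along x. Origin: centre of base underside, on the bench; base 150 x 110 mm. Front (-x) faces the robot. Flat axle nose: 30 mm wide, 22 thick, top at z 115 mm, ends at x -82. 18 mm square vertical through hole at x -60, y 0. Tape 98 mm across, top at z 153, x -10 to +9. Seated linchpin: origin at (-60, 0, 115) mm, its +x along the stand's +x.
- plain_pin: Bystander: the same pin, collar and head but no ring, upright in the rack's other hole. Origin: centre of the collar's underside. The wooden rack is 60 x 180 mm, 80 mm high, its holes 110 mm apart along its long side (y); which pin is in which hole varies.

How it is judged:
By the outcome, as a careful person would: the job done as asked, in the order asked, and still so for the second after the job is handed in, with the robot touching nothing.
It also fails if it takes over 56 s, if anything falls off the work surface, if the arm or the gripper's body presses on something with over 40 N, if the wrist force passes 120 N, or if a joint passes its speed limit or range.

## Robot

A 6-joint arm with a two-finger parallel gripper is mounted at the origin on a cart in front of the work surface, level with it; the furniture and walls round the work are solid. World frame = base frame: x ahead of the robot, y to its left, z up, the work surface at z = 0. Lengths are in m, angles in rad, forces in N, time in s.
With the tool pointing down it reaches from about 0.35 to 0.8 m from the base axis. Payload 7.3 kg.
Tool frame: the origin (TCP) lies at the centre of the arm's flange, where the gripper is bolted on; the fingertips stand 173 mm ahead of it and the grasp point (between the pads) lies 155 mm ahead of it; z points along the fingers, y is the direction in which the jaws open and shut (so a half turn about z gives the same grasp; the last joint's range is limited). The gripper opens to 85 mm and grips with 20 to 120 N. Pads are 22 mm wide; open, the fingers measure 114 mm over their backs; the gripper's body (76 mm by 85 mm) begins 54 mm behind the grasp point. The pads swing forward as they close: fully open they stand 13 mm farther back than shut.
Start: joints at [1.083, 0.342, 1.524, -0, 1.275, -0.146], TCP at [0.176, 0.495, 0.405] pointing down, gripper open.
Joint ranges: [-2.53, 2.53], [-0.77, 2.02], [0.04, 2.7], [-1, 4.14], [0.28, 2.66], [-3.11, 3.11]. Speed limits (rad/s): [2.57, 2.57, 3.14, 3.14, 3.14, 3.14].

## Interface

Orientations are given as a unit quaternion [x, y, z, w].
In Python, from rig import manip gives the robot as it stands.
- The arm moves only by the tool arm_command, never from a script. Its argument "increments" is a list of rows, each a list of 3 entries, a list of its own where there are three numbers: the closure, from -1 (fully open) to 1 (shut), so that 0 is half open, then the shift along the tool's x, y, z in mm, then the turn about the tool's z in rad. A call has 1 to 5 rows; each row shifts and turns the commanded pose from where the row before left it, along the tool's axes as they then stand; what a row does not reach is not made up. A row lasts 1/8 s, in which the tool goes at most 62.5 mm and 10.7 degrees, less where a joint would pass 70% of its speed; a pose out of reach is approached as far as the arm can. A call is refused whole if a number of a shift passes 62.5 or a number of a turn 0.188, either way. A call with a gripper value outside its range is refused whole. The fingers move at their own pace and stop on an object; "grip_force" is the grip in N (left out, the last holds). Time passes only in rows, so rows that do not move let the fingers close. It gives the time, the measured TCP pose, the force and the opening at its end, in the units of the state.
- manip.state(): the state, without advancing time (a new reading comes with each control period).
- manip.capture(name): name is "scene" or "top"; returns a dict with "image" (420x560x3 uint8, blue, green, red), "fx", "fy", "cx", "cy" (pixels), "R" (3x3) and "t" (3): a world point X has camera coordinates R X + t. Camera axes: x right, y down, z forward; pixel columns grow to the right and rows downward; lengths in m; the calibration is good to about 2 mm. A picture is of the moment at which its call begins. There is no depth.
- manip.sign_off(): hands the job in, once; it reports no verdict.
The state is a dict: "time_s": time; "joint_positions": joint angles; "qd": joint speeds; "joint_efforts": joint torques, N m; "tool_pos": TCP position; "tool_rot": TCP orientation; "contact_force": force on the tool from outside, world axes, zero at the start; "moment": the same for the moment, N m; "finger_gap": opening from 0.0 (shut) to 1.0 (fully open).
Only numpy, scipy, OpenCV 4.12 (cv2) and the standard library are available. Lean on these libraries where they do the work, as an engineer would, in place of code of your own. Each camera call takes 0.05 s, during which the arm holds its last target.

## Working session

There is one attempt and no reset: what is moved stays moved. The work goes in short steps, Python scripts to look and compute and a tool call to move; the robot and the scene stay as the last step left them, time stands still between calls to the robot, and variables do not carry over. Pictures are saved under pics/ and viewed, and the job is handed in when it is done.

Besides the shell and the picture viewer there is one more tool, called after "Emit:" as name(argument=value, ...) on one line, values as JSON. arm_command: Moves the arm, as the interface text tells. Its arguments: {"type":"object","properties":{"increments":{"type":"array","items":{"type":"array"}},"grip_force":{"type":"number"}},"required":["increments"]}

```bash
ls; mkdir -p pics; python3 - <<'E'
from rig import manip
import cv2
s=manip.state()
print(s)
for n in ("scene","top"):
    c=manip.capture(n); cv2.imwrite(f"pics/{n}0.png",c["image"])
    print(n,c["fx"],c["fy"],c["cx"],c["cy"],c["R"],c["t"])
E
```

```text
pics
{'time_s': 0.0, 'joint_positions': array([ 1.08301029e+00,  3.42780213e-01,  1.52502221e+00, -3.13300056e-06,
        1.27538961e+00, -1.45974297e-01]), 'qd': array([ 0.0006665 ,  0.00111753,  0.00015062, -0.00038222,  0.0002953 ,
       -0.00168113]), 'joint_efforts': array([ 2.60541332e-03, -4.33675647e+01, -2.46015537e+01,  2.38251369e-04,
        7.82418880e-03, -6.71426989e-06]), 'tool_pos': array([0.17588446, 0.49452805, 0.40399408]), 'tool_rot': array([ 1.70074587e-01,  9.85430868e-01, -7.60344369e-04, -2.47763340e-04]), 'contact_force': array([0.04992527, 0.91863152, 0.06277826]), 'moment': array([-0.03188453, -0.0096934 , -0.00524902]), 'finger_gap': 0.9983896866901407}
scene 418.6202166094269 418.6202166094269 281.8147788172534 210.48139253447886 [[ 0.47523896 -0.87953395 -0.02383191]
 [-0.496417   -0.24566912 -0.83259645]
 [ 0.72644208  0.40751284 -0.55336714]] [-0.23679694  0.37402816  0.4847948 ]
top 381.0808469699813 381.0808469699813 284.0443490613985 204.7445991712562 [[-0.06401124 -0.99794052  0.00415662]
 [-0.96818862  0.06109218 -0.242649  ]
 [ 0.24189533 -0.01955666 -0.97010524]] [0.06655392 0.56727578 0.78776696]
```

View pics/scene0.png

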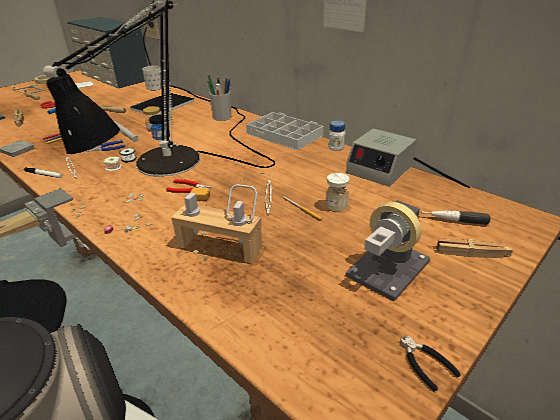

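View pics/top0.png

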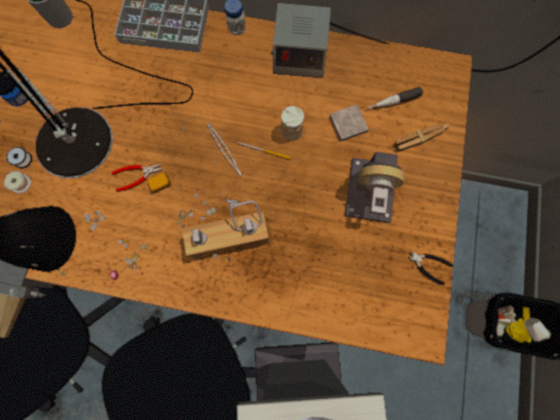

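```bash
cat > h.py <<'E'
import numpy as np, cv2
from rig import manip
def cap(n,name=None):
    c=manip.capture(n)
    if name: cv2.imwrite(f"pics/{name}.png",c["image"])
    c["R"]=np.array(c["R"]);c["t"]=np.array(c["t"]);return c
def proj(c,X):
    p=c["R"]@np.array(X,float)+c["t"];return np.array([c["fx"]*p[0]/p[2]+c["cx"],c["fy"]*p[1]/p[2]+c["cy"]])
def ray(c,uv):
    d=c["R"].T@np.array([(uv[0]-c["cx"])/c["fx"],(uv[1]-c["cy"])/c["fy"],1]);o=-c["R"].T@c["t"];return o,d/np.linalg.norm(d)
def onz(c,uv,z):
    o,d=ray(c,uv);return o+d*(z-o[2])/d[2]
def tri(c1,u1,c2,u2):
    o1,d1=ray(c1,u1);o2,d2=ray(c2,u2)
    A=np.stack([d1,-d2],1);s=np.linalg.lstsq(A,o2-o1,rcond=None)[0]
    a=o1+s[0]*d1;b=o2+s[1]*d2;return (a+b)/2,np.linalg.norm(a-b)
def crop(im,x0,y0,x1,y1,k,name):
    cv2.imwrite(f"pics/{name}.png",cv2.resize(im[y0:y1,x0:x1],None,fx=k,fy=k,interpolation=cv2.INTER_CUBIC))
E
python3 - <<'E'
from h import *
t=cap("top");s=cap("scene")
for c,n in((t,'t'),(s,'s')):
    print(n,proj(c,[0,0,0]),proj(c,manip.state()["tool_pos"]))
crop(t["image"],165,190,285,270,6.5,"tr1");crop(t["image"],330,140,420,230,6.5,"ts1")
crop(s["image"],160,170,280,270,6,"sr1");crop(s["image"],335,190,440,300,5.4,"ss1")
E
```

```text
t [316.23968766 479.16323466] [-104.27240341  497.42629174]
s [ 77.34066407 533.45463497] [-142.05036646   88.93723094]
```

View pics/tr1.png

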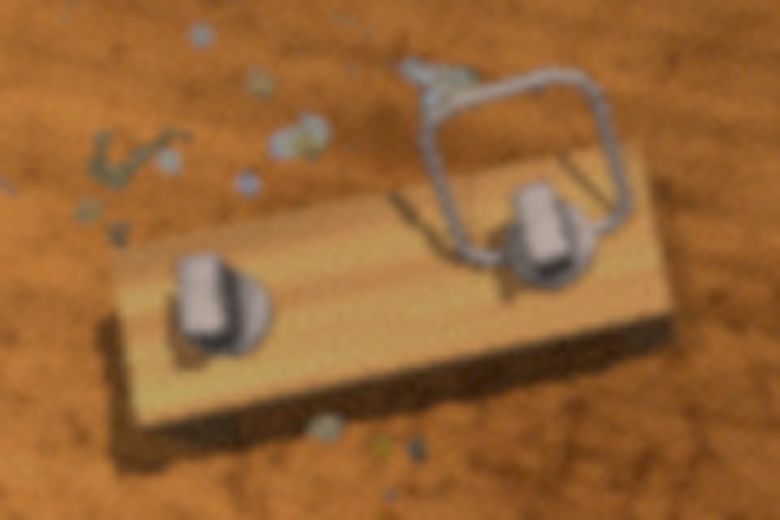

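View pics/ts1.png

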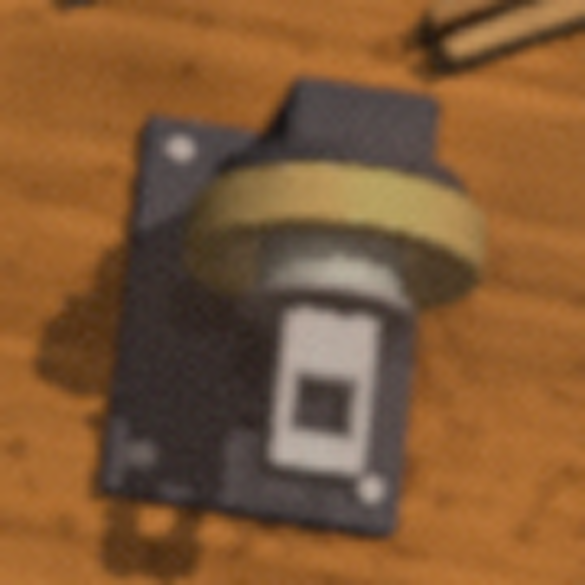

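View pics/sr1.png

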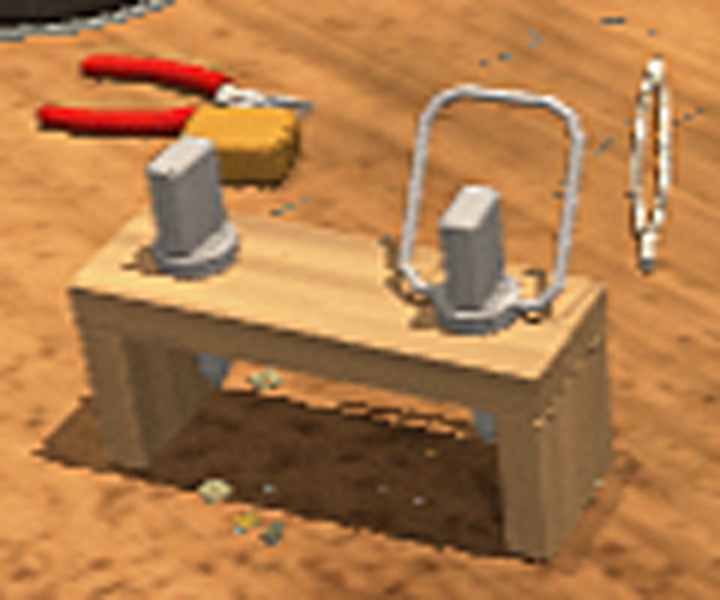

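View pics/ss1.png

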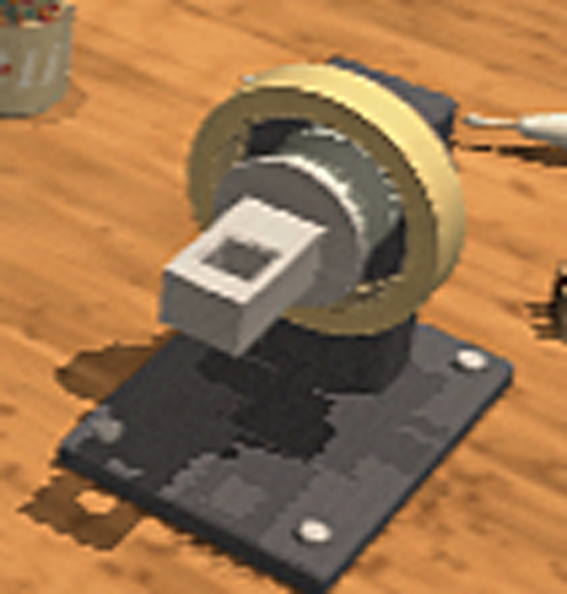

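```bash
python3 - <<'E'
from h import *
t=cap("top");s=cap("scene")
def P(c,x,y,k,ox,oy): return ((x+.5)/k-.5+ox,(y+.5)/k-.5+oy)
T=lambda x,y:P(t,x,y,6.5,165,190)
S=lambda x,y:P(s,x,y,6,160,170)
T2=lambda x,y:P(t,x,y,6.5,330,140)
S2=lambda x,y:P(s,x,y,5.4,335,190)
np.set_printoptions(precision=4,suppress=True)
# rack corners
print("rack T",[onz(t,T(*p),.08)[:2] for p in((113,255),(640,150),(674,315),(140,427))])
print("rack S",[onz(s,S(*p),.08)[:2] for p in((70,290),(540,382),(607,285),(150,212))])
# ring crossbar: ends at z .142
z=.142
a,b=onz(t,T(450,102),z),onz(t,T(580,72),z); print("crossbar T",a,b,(a+b)/2)
a,b=onz(s,S(445,92),z),onz(s,S(560,103),z); print("crossbar S",a,b,(a+b)/2)
print(tri(t,T(430,115),s,S(432,105)),tri(t,T(602,95),s,S(580,128)))
# head top z .124
print("headtop T",[onz(t,T(*p),.124)[:2] for p in((515,187),(550,183),(572,256),(536,265))])
print("headtop S",[onz(s,S(*p),.124)[:2] for p in((440,218),(470,186),(500,193),(474,230))])
print("plain T",[onz(t,T(*p),.124)[:2] for p in((180,260),(218,253),(226,325),(185,337))])
# nose top z .115
print("nose T",[onz(t,T2(*p),.115)[:2] for p in((284,306),(380,314),(365,472),(269,462))])
print("hole T",[onz(t,T2(*p),.115)[:2] for p in((297,374),(354,378),(348,434),(293,428))])
print("nose S",[onz(s,S2(*p),.115)[:2] for p in((163,268),(238,302),(327,230),(250,197))])
print("hole S",[onz(s,S2(*p),.115)[:2] for p in((203,257),(240,278),(281,255),(245,235))])
# base corners top  (thickness unknown)
E
```

```text
rack T [array([0.5277, 0.2567]), array([0.5527, 0.0781]), array([0.4955, 0.0696]), array([0.4694, 0.2478])]
rack S [array([0.4667, 0.2448]), array([0.4947, 0.0684]), array([0.5532, 0.0775]), array([0.5191, 0.2522])]
crossbar T [0.5577 0.1348 0.142 ] [0.5649 0.0934 0.142 ] [0.5613 0.1141 0.142 ]
crossbar S [0.553  0.1386 0.142 ] [0.5641 0.0989 0.142 ] [0.5586 0.1188 0.142 ]
(array([0.5544, 0.1435, 0.1352]), np.float64(0.0036234883306173298)) (array([0.5577, 0.0871, 0.1387]), np.float64(0.00030070835385938175))
headtop T [array([0.5329, 0.117 ]), array([0.5336, 0.1058]), array([0.5094, 0.0998]), array([0.5072, 0.1114])]
headtop S [array([0.5081, 0.1123]), array([0.5292, 0.1144]), array([0.53  , 0.1029]), array([0.5071, 0.0982])]
plain T [array([0.516 , 0.2243]), array([0.5175, 0.2122]), array([0.4942, 0.2099]), array([0.4912, 0.2228])]
nose T [array([ 0.5871, -0.1632]), array([ 0.5823, -0.1947]), array([ 0.5293, -0.1828]), array([ 0.5346, -0.1519])]
hole T [array([ 0.5636, -0.1647]), array([ 0.561 , -0.1832]), array([ 0.5423, -0.1789]), array([ 0.5454, -0.1611])]
nose S [array([ 0.5329, -0.1525]), array([ 0.5265, -0.18  ]), array([ 0.5774, -0.1947]), array([ 0.5843, -0.166 ])]
hole S [array([ 0.5445, -0.1624]), array([ 0.539 , -0.1767]), array([ 0.557, -0.185]), array([ 0.5625, -0.171 ])]
```

```bash
python3 - <<'E'
from h import *
t=cap("top");s=cap("scene")
def P(c,x,y,k,ox,oy): return ((x+.5)/k-.5+ox,(y+.5)/k-.5+oy)
T2=lambda x,y:P(t,x,y,6.5,330,140)
S2=lambda x,y:P(s,x,y,5.4,335,190)
np.set_printoptions(precision=4,suppress=True)
for z in (.008,.012):
  q=[onz(t,T2(*p),z)[:2] for p in((145,118),(105,488),(393,530))]
  r=[onz(s,S2(*p),z)[:2] for p in((60,447),(322,578),(513,366))]
  print(z,q,np.linalg.norm(q[0]-q[1]),np.linalg.norm(q[1]-q[2]),np.degrees(np.arctan2(*(q[0]-q[1])[::-1])),np.degrees(np.arctan2(*(q[1]-q[2])[::-1]))-90)
  print(r,np.linalg.norm(r[1]-r[2]),np.linalg.norm(r[0]-r[1]),np.degrees(np.arctan2(*(r[2]-r[1])[::-1])),np.degrees(np.arctan2(*(r[0]-r[1])[::-1]))-90)
  for m,yaw in(((q[0]+q[2])/2,-10.5),((r[0]+r[2])/2,-10.5)):
    y=np.radians(yaw);print("hole from base",m-.06*np.array([np.cos(y),np.sin(y)]))
E
```

```text
0.008 [array([ 0.6958, -0.1476]), array([ 0.5519, -0.1172]), array([ 0.5294, -0.2215])] 0.1470544464657798 0.1067040189840193 -11.915981725221645 -12.15635980579593
[array([ 0.5499, -0.1167]), array([ 0.5282, -0.2204]), array([ 0.6707, -0.2539])] 0.1464039344895092 0.10596562004958665 -13.206834418754095 -11.851950803565927
hole from base [ 0.5536 -0.1736]
hole from base [ 0.5513 -0.1744]
0.012 [array([ 0.6943, -0.1467]), array([ 0.5511, -0.1165]), array([ 0.5287, -0.2203])] 0.14639618219726128 0.10622637655502382 -11.915981725221645 -12.156359805795901
[array([ 0.5457, -0.1181]), array([ 0.5241, -0.2211]), array([ 0.6656, -0.2543])] 0.1453693521141919 0.10521680026359424 -13.206834418754074 -11.851950803565927
hole from base [ 0.5525 -0.1726]
hole from base [ 0.5466 -0.1753]
```

Emit:
arm_command(increments=[[-1,[0,0,0],-0.17],[-1,[0,0,0],-0.17],[-1,[0,0,0],-0.17],[-1,[-15,-25,0],0],[-1,[-27,-43,0],0]])

```text
time_s: 1.02
tool_pos: [0.2287, 0.4346, 0.4046]
tool_rot: [-0.085, 0.996, 0.0, 0.0]
contact_force: [0.8, -0.2, 0.7]
finger_gap: 0.997
```

Emit:
arm_command(increments=[[-1,[-27,-43,0],0],[-1,[-27,-43,0],0],[-1,[-27,-43,0],0],[-1,[-27,-43,0],0],[-1,[-27,-43,0],0]])

```text
time_s: 1.65
tool_pos: [0.3987, 0.2439, 0.4049]
tool_rot: [-0.084, 0.996, 0.0, 0.0]
contact_force: [0.2, 1.4, 0.5]
finger_gap: 1.003
```

```bash
cat >> h.py <<'E'
from scipy.spatial.transform import Rotation as Ro
def st(target=None):
    s=manip.state();R=Ro.from_quat(s["tool_rot"]).as_matrix()
    print("t",round(s["time_s"],2),"pos",np.round(s["tool_pos"],4),"yawY",round(float(np.degrees(np.arctan2(R[1,1],R[0,1]))),2),"tilt",np.round(R[:,2],3),"F",np.round(s["contact_force"],1),"gap",round(s["finger_gap"],3),"j",np.round(s["joint_positions"],2))
    if target is not None: print("tool shift mm",np.round(1000*R.T@(np.array(target)-s["tool_pos"]),1))
    return s,R
E
python3 -c "
from h import *
st([.5197,.1078,.40])"
```

```text
t 1.65 pos [0.3987 0.2439 0.4049] yawY 99.64 tilt [ 0.001  0.    -1.   ] F [0.2 1.4 0.5] gap 1.003 j [ 0.38  0.24  1.67  0.    1.23 -1.35]
tool shift mm [ -96.5 -154.4    4.9]
```

Emit:
arm_command(increments=[[-1,[-28,-45,0],0],[-1,[-28,-45,0],0],[-1,[-20,-32,0],0],[-1,[0,0,0],0],[-1,[0,0,0],0]])

```text
time_s: 2.28
tool_pos: [0.4928, 0.138, 0.4045]
tool_rot: [-0.084, 0.996, 0.0, -0.0]
contact_force: [-0.9, -0.8, -0.9]
finger_gap: 0.998
```

```bash
python3 - <<'E'
from h import *
st([.5197,.1078,.36])
t=cap("top");s=cap("scene")
crop(t["image"],165,150,325,270,5,"t2");crop(s["image"],120,60,320,260,3,"s2")
E
```

```text
t 2.27 pos [0.4928 0.138  0.4045] yawY 99.63 tilt [-0.001  0.    -1.   ] F [-0.9 -0.8 -0.9] gap 0.998 j [ 0.12  0.32  1.56  0.    1.26 -1.62]
tool shift mm [-21.5 -34.3  44.5]
```

View pics/t2.png

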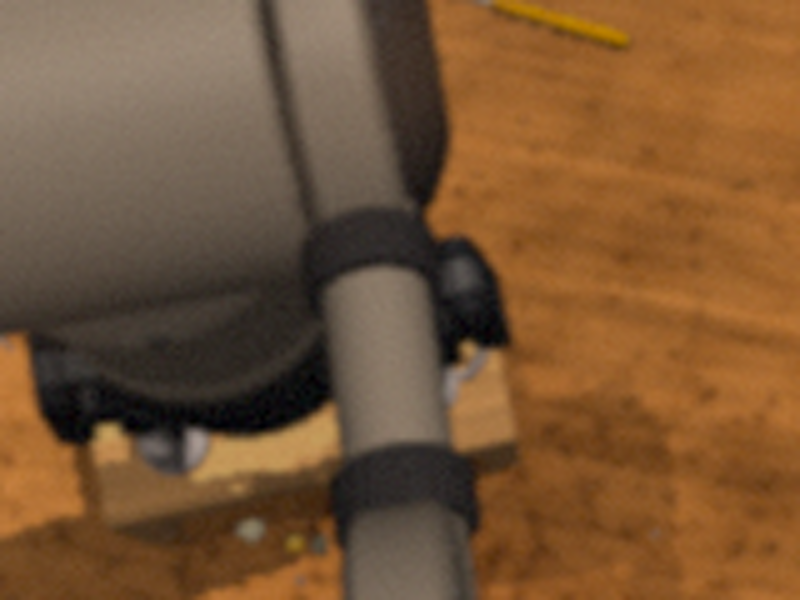

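View pics/s2.png

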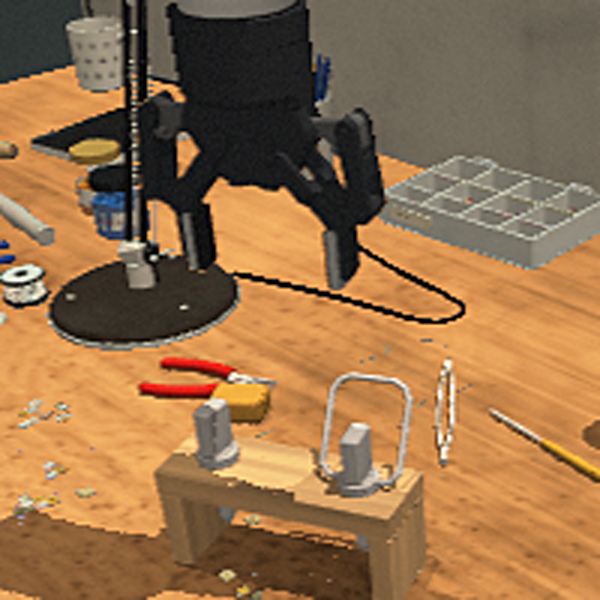

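Emit:
arm_command(increments=[[-1,[-8,-12,0],0],[-1,[-8,-12,5],0],[-1,[-6,-10,15],0],[-1,[0,0,20],0],[-1,[0,0,0],0]])

```text
time_s: 3.0
tool_pos: [0.5204, 0.1072, 0.3623]
tool_rot: [-0.084, 0.996, 0.0, -0.002]
contact_force: [0.6, 0.6, -1.2]
finger_gap: 1.005
```

```bash
python3 - <<'E'
from h import *
st([.5197,.1078,.278])
s=cap("scene")
crop(s["image"],150,70,290,270,3,"s3")
E
```

```text
t 3.0 pos [0.5204 0.1072 0.3623] yawY 99.59 tilt [-0.005 -0.    -1.   ] F [ 0.6  0.6 -1.2] gap 1.005 j [ 0.06  0.39  1.57  0.    1.18 -1.68]
tool shift mm [ 0.2  0.6 84.3]
```

View pics/s3.png

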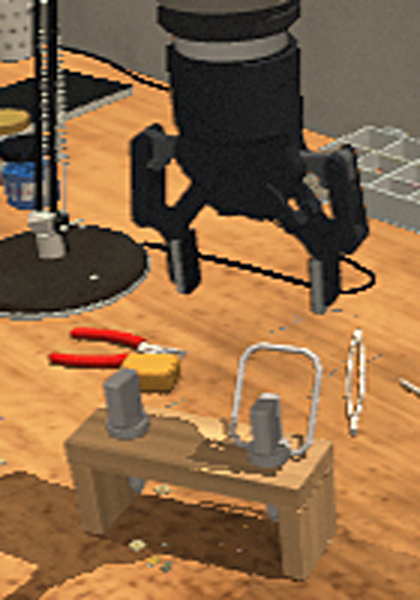

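Emit:
arm_command(increments=[[-1,[0,0,20],0],[-1,[0,0,25],0],[-1,[0,0,20],0],[-1,[0,1,12],0],[-1,[0,0,5],0]])

```text
time_s: 3.68
tool_pos: [0.5206, 0.1089, 0.2826]
tool_rot: [-0.084, 0.996, 0.0, 0.0]
contact_force: [-0.1, 0.2, 0.5]
finger_gap: 0.998
```

```bash
python3 - <<'E'
from h import *
st([.5197,.1078,.280])
s=cap("scene")
crop(s["image"],150,70,290,270,3,"s4")
E
```

```text
t 3.67 pos [0.5206 0.1089 0.2826] yawY 99.64 tilt [ 0.  0. -1.] F [-0.1  0.2  0.5] gap 0.998 j [ 0.06  0.48  1.67  0.    0.99 -1.68]
tool shift mm [ 1.  -1.   2.6]
```

View pics/s4.png

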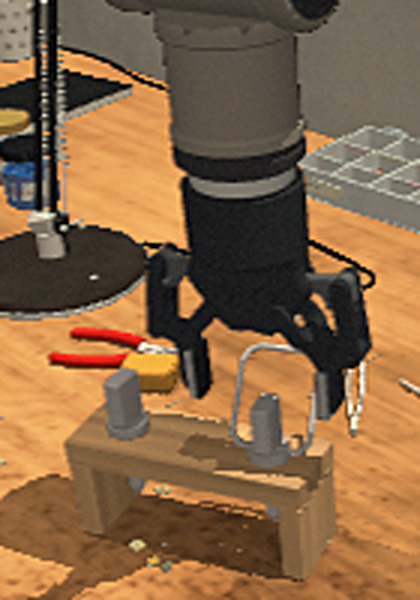

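Emit:
arm_command(increments=[[-0.3,[1,-1,2],0],[0.3,[0,0,0],0],[1,[0,0,0],0],[1,[0,0,0],0],[1,[0,0,0],0]], grip_force=50)

```text
time_s: 4.35
tool_pos: [0.5197, 0.1078, 0.281]
tool_rot: [-0.084, 0.996, 0.0, 0.0]
contact_force: [0.1, 0.6, 2.5]
finger_gap: 0.149
```

Emit:
arm_command(increments=[[1,[0,0,0],0],[1,[0,0,0],0]])

```text
time_s: 4.6
tool_pos: [0.5197, 0.1078, 0.281]
tool_rot: [-0.084, 0.996, 0.0, 0.0]
contact_force: [-0.3, 0.4, 5.8]
finger_gap: 0.152
```

```bash
python3 - <<'E'
from h import *
st([.5197,.1078,.280])
s=cap("scene")
crop(s["image"],150,70,290,270,3,"s5")
E
```

```text
t 4.6 pos [0.5197 0.1078 0.281 ] yawY 99.64 tilt [ 0.001  0.    -1.   ] F [-0.3  0.4  5.8] gap 0.152 j [ 0.06  0.48  1.68  0.    0.98 -1.68]
tool shift mm [-0.  0.  1.]
```

View pics/s5.png

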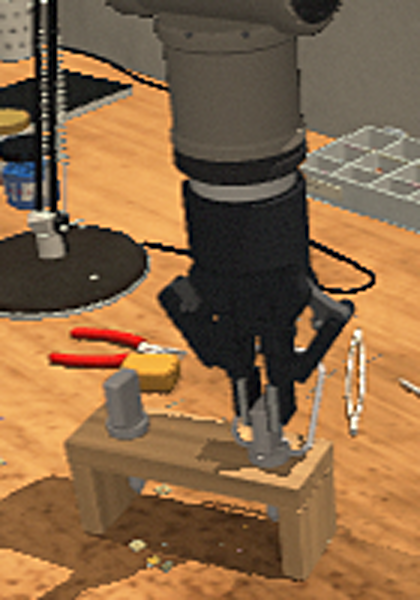

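Emit:
arm_command(increments=[[1,[0,0,-5],0],[1,[0,0,-12],0],[1,[0,0,-18],0],[1,[0,0,-20],0],[1,[0,0,-20],0]])

```text
time_s: 5.28
tool_pos: [0.5195, 0.1077, 0.3568]
tool_rot: [-0.084, 0.996, 0.0, -0.0]
contact_force: [1.7, -0.0, -2.2]
finger_gap: 0.15
```

Emit:
arm_command(increments=[[1,[0,0,-20],0],[1,[0,0,-20],0],[1,[0,0,-10],0],[1,[0,0,0],0]])

```text
time_s: 5.78
tool_pos: [0.5195, 0.1077, 0.4062]
tool_rot: [-0.084, 0.996, 0.0, 0.001]
contact_force: [-0.1, -0.0, -2.8]
finger_gap: 0.152
```

```bash
python3 - <<'E'
from h import *
st([.552,-.173,.395])
s=cap("scene")
crop(s["image"],150,30,290,270,2.5,"s6")
E
```

```text
t 5.78 pos [0.5195 0.1077 0.4062] yawY 99.64 tilt [ 0.001  0.    -1.   ] F [-0.1 -0.  -2.8] gap 0.152 j [ 0.06  0.35  1.51  0.    1.28 -1.68]
tool shift mm [  15.  -282.2   11.2]
```

View pics/s6.png

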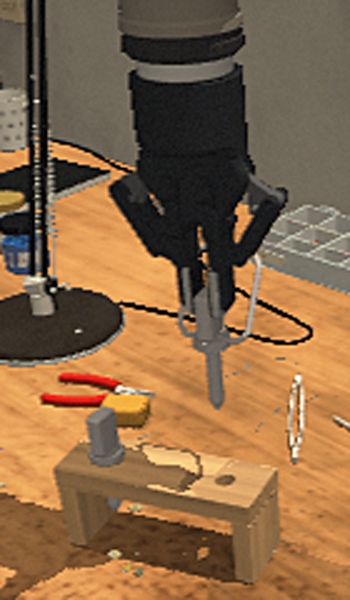

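Emit:
arm_command(increments=[[1,[0,-12,0],0.05],[1,[0,-22,0],0.1],[1,[0,-28,0],0.1],[1,[0,-28,0],0.1],[1,[0,-28,0],0.03]])

```text
time_s: 6.45
tool_pos: [0.5172, -0.0111, 0.4048]
tool_rot: [0.108, 0.994, -0.0, -0.001]
contact_force: [0.3, 0.5, -2.3]
finger_gap: 0.15
```

```bash
python3 - <<'E'
from h import *
st([.552,-.173,.400])
E
```

```text
t 6.45 pos [ 0.5172 -0.0111  0.4048] yawY 77.63 tilt [-0.001  0.    -1.   ] F [ 0.3  0.5 -2.3] gap 0.15 j [-0.17  0.33  1.54 -0.    1.27 -1.52]
tool shift mm [ -68.7 -150.7    4.8]
```

Emit:
arm_command(increments=[[1,[-12,-26,0],0],[1,[-13,-29,0],0],[1,[-13,-29,0],0],[1,[-12,-26,0],0],[1,[-8,-18,0],0]])

```text
time_s: 7.08
tool_pos: [0.5471, -0.1486, 0.4048]
tool_rot: [0.107, 0.994, 0.0, -0.001]
contact_force: [0.3, 0.5, -2.1]
finger_gap: 0.146
```

Emit:
arm_command(increments=[[1,[-4,-8,0],0],[1,[0,0,0],0],[1,[0,0,0],0]])

```text
time_s: 7.45
tool_pos: [0.5493, -0.1546, 0.4057]
tool_rot: [0.105, 0.994, 0.0, -0.0]
contact_force: [0.1, -0.3, -1.8]
finger_gap: 0.147
```

```bash
python3 - <<'E'
from h import *
st([.552,-.173,.400])
s=cap("scene");t=cap("top")
crop(s["image"],320,120,440,310,3.1,"s7")
crop(t["image"],300,130,440,240,5,"t7")
p=manip.state()["tool_pos"]
print(proj(s,p-[0,0,.257]),proj(t,p-[0,0,.257]))
E
```

```text
t 7.45 pos [ 0.5493 -0.1546  0.4057] yawY 77.9 tilt [-0.     0.001 -1.   ] F [ 0.1 -0.3 -1.8] gap 0.147 j [-0.41  0.43  1.39  0.    1.32 -1.77]
tool shift mm [ -6.5 -17.4   5.7]
[370.60971222 219.20921852] [375.12361675 199.80184008]
```

View pics/s7.png

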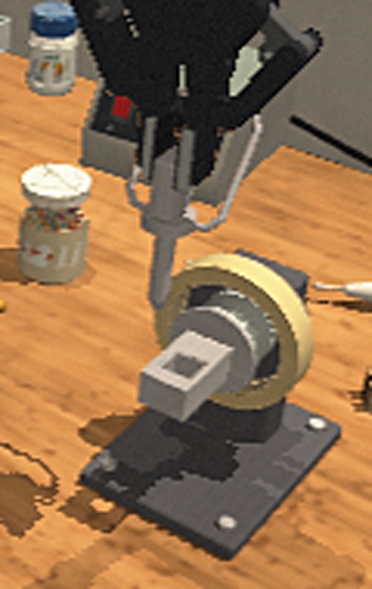

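View pics/t7.png

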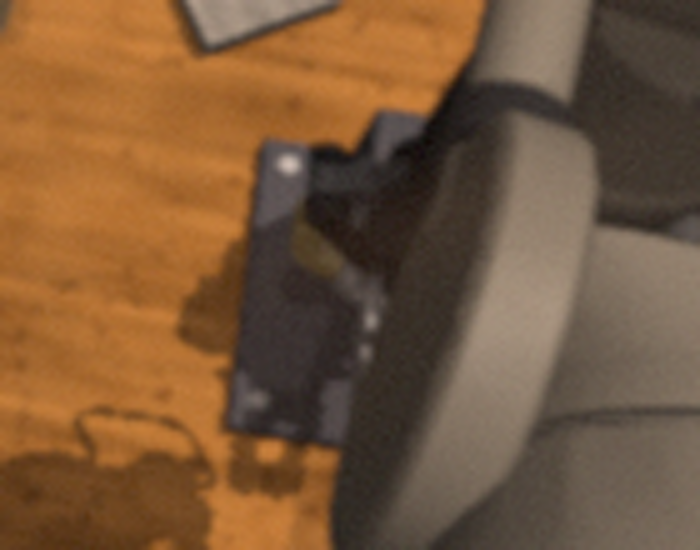

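Emit:
arm_command(increments=[[1,[-2,-6,0],0],[1,[-3,-7,5],0],[1,[-1,-4,10],0],[1,[0,0,10],0],[1,[0,0,0],0]])

```text
time_s: 8.18
tool_pos: [0.5514, -0.1732, 0.3792]
tool_rot: [0.106, 0.994, 0.001, -0.001]
contact_force: [-0.5, 0.6, -2.2]
finger_gap: 0.147
```

```bash
python3 - <<'E'
from h import *
st([.552,-.173,.380])
s=cap("scene")
crop(s["image"],340,170,430,270,6,"s8")
p=manip.state()["tool_pos"]
q=proj(s,p-[0,0,.257]);print(q,(q-[340,170]+.5)*6-.5)
E
```

```text
t 8.18 pos [ 0.5514 -0.1732  0.3792] yawY 77.85 tilt [-0.003  0.001 -1.   ] F [-0.5  0.6 -2.2] gap 0.147 j [-0.44  0.46  1.41  0.    1.27 -1.8 ]
tool shift mm [-0.5  0.3 -0.8]
[379.77343137 233.11244546] [241.14058819 381.17467278]
```

View pics/s8.png

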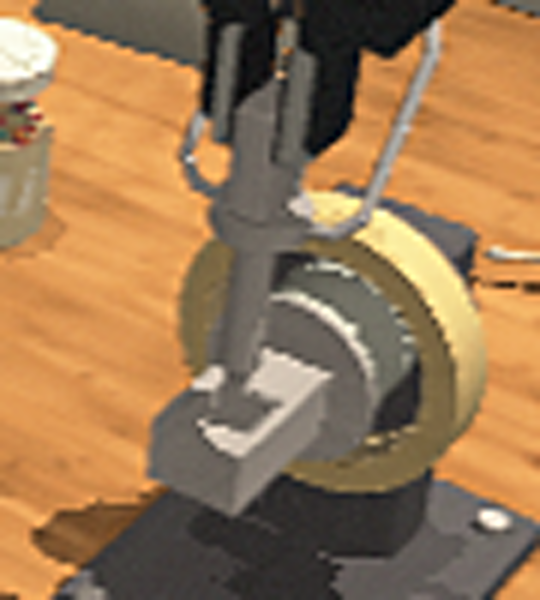

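Emit:
arm_command(increments=[[1,[0,0,5],0],[1,[0,0,6],0],[1,[0,0,6],0],[1,[0,0,0],0]])

```text
time_s: 8.72
tool_pos: [0.5516, -0.1732, 0.363]
tool_rot: [0.106, 0.994, 0.0, -0.001]
contact_force: [-0.5, 0.0, -1.6]
finger_gap: 0.149
```

```bash
python3 - <<'E'
from h import *
st([.552,-.173,.315])
s=cap("scene")
crop(s["image"],340,170,430,270,6,"s9")
E
```

```text
t 8.72 pos [ 0.5516 -0.1732  0.363 ] yawY 77.87 tilt [-0.001  0.001 -1.   ] F [-0.5  0.  -1.6] gap 0.149 j [-0.44  0.47  1.44  0.    1.23 -1.8 ]
tool shift mm [-0.5  0.3 48. ]
```

View pics/s9.png

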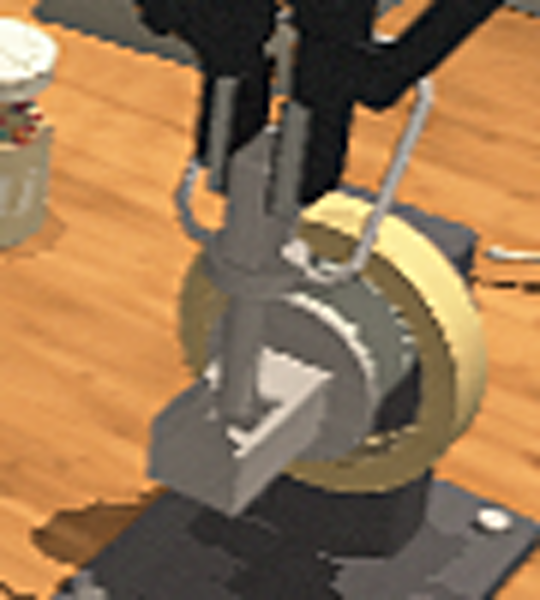

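Emit:
arm_command(increments=[[1,[0,0,8],0],[1,[0,0,10],0],[1,[0,0,10],0],[1,[0,0,8],0],[1,[0,0,4],0]])

```text
time_s: 9.4
tool_pos: [0.5516, -0.1733, 0.3229]
tool_rot: [0.106, 0.994, 0.0, -0.0]
contact_force: [-0.2, 0.3, -2.7]
finger_gap: 0.151
```

```bash
python3 - <<'E'
from h import *
st([.552,-.173,.315])
s=cap("scene")
crop(s["image"],340,170,430,270,6,"s10")
E
```

```text
t 9.4 pos [ 0.5516 -0.1733  0.3229] yawY 77.86 tilt [-0.001  0.    -1.   ] F [-0.2  0.3 -2.7] gap 0.151 j [-0.44  0.51  1.49  0.    1.14 -1.8 ]
tool shift mm [-0.3  0.3  7.9]
```

View pics/s10.png

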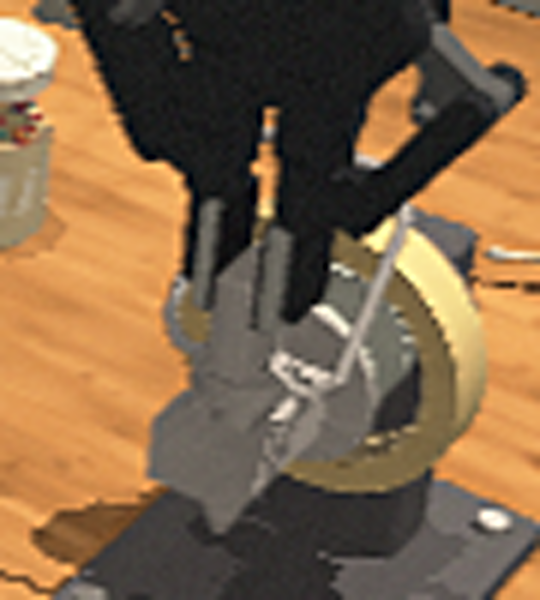

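No lateral force; now the last few mm until the collar sits.

Emit:
arm_command(increments=[[1,[0,0,4],0],[1,[0,0,3],0],[1,[0,0,1],0],[1,[0,0,0],0]])

```text
time_s: 9.95
tool_pos: [0.5516, -0.1733, 0.3161]
tool_rot: [0.106, 0.994, -0.0, 0.0]
contact_force: [-1.8, 0.5, 1.0]
finger_gap: 0.148
```

```bash
python3 - <<'E'
from h import *
st([.552,-.173,.315])
s=cap("scene")
crop(s["image"],340,170,430,270,6,"s11")
E
```

```text
t 9.95 pos [ 0.5516 -0.1733  0.3161] yawY 77.87 tilt [ 0. -0. -1.] F [-1.8  0.5  1. ] gap 0.148 j [-0.44  0.52  1.5   0.    1.12 -1.8 ]
tool shift mm [-0.3  0.3  1.1]
```

View pics/s11.png

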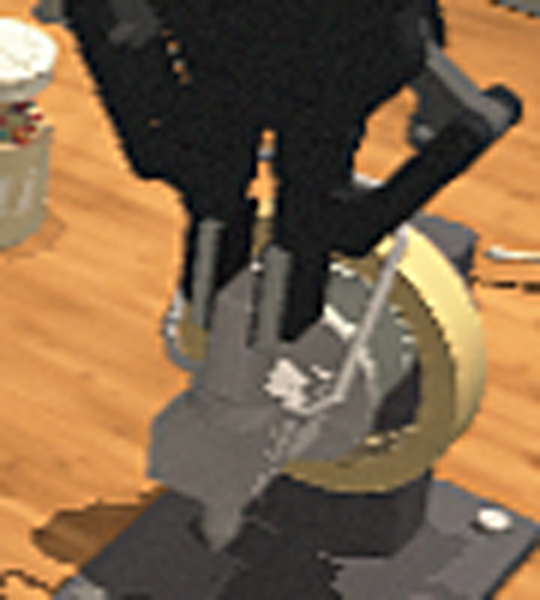

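Emit:
arm_command(increments=[[1,[0,0,1],0],[1,[0,0,0],0]])

```text
time_s: 10.25
tool_pos: [0.5516, -0.1732, 0.316]
tool_rot: [0.106, 0.994, -0.0, 0.001]
contact_force: [-3.9, 1.9, 8.4]
finger_gap: 0.144
```

```bash
python3 - <<'E'
from h import *
st()
E
```

```text
t 10.25 pos [ 0.5516 -0.1732  0.316 ] yawY 77.87 tilt [ 0.001 -0.    -1.   ] F [-3.9  1.9  8.4] gap 0.144 j [-0.44  0.52  1.5   0.    1.12 -1.8 ]
```

Emit:
arm_command(increments=[[0.8,[0,0,-1],0],[0.45,[0,0,0],0],[0.35,[0,0,0],0],[0.35,[0,0,0],0]])

```text
time_s: 10.75
tool_pos: [0.5517, -0.1734, 0.3156]
tool_rot: [0.106, 0.994, 0.0, 0.0]
contact_force: [0.8, 0.0, 0.3]
finger_gap: 0.328
```

```bash
python3 - <<'E'
from h import *
st()
s=cap("scene")
crop(s["image"],340,150,430,270,5,"s12")
E
```

```text
t 10.75 pos [ 0.5517 -0.1734  0.3156] yawY 77.86 tilt [ 0.  0. -1.] F [0.8 0.  0.3] gap 0.328 j [-0.44  0.52  1.5   0.    1.12 -1.8 ]
```

View pics/s12.png

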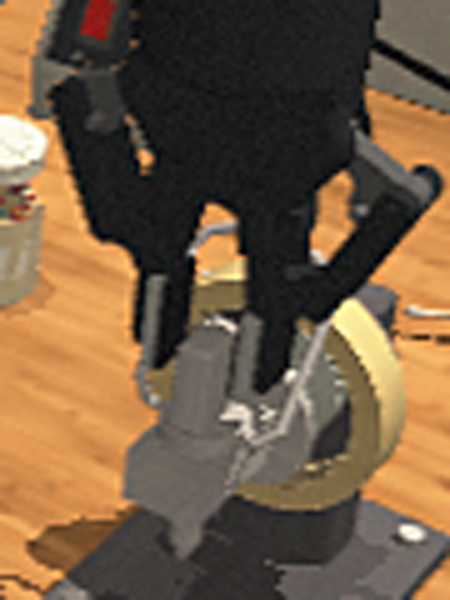

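Emit:
arm_command(increments=[[0.35,[0,0,-6],0],[0.35,[0,0,-14],0],[0.35,[0,0,-20],0],[0.35,[0,0,-25],0],[0.35,[0,0,-20],0]])

```text
time_s: 11.42
tool_pos: [0.5516, -0.1733, 0.403]
tool_rot: [0.106, 0.994, -0.0, 0.001]
contact_force: [-0.4, -0.6, -0.7]
finger_gap: 0.323
```

```bash
python3 - <<'E'
from h import *
st()
s=cap("scene")
crop(s["image"],330,130,440,280,4,"s13")
E
```

```text
t 11.43 pos [ 0.5516 -0.1733  0.403 ] yawY 77.86 tilt [ 0.002 -0.001 -1.   ] F [-0.4 -0.6 -0.7] gap 0.323 j [-0.44  0.44  1.38  0.    1.32 -1.8 ]
```

View pics/s13.png

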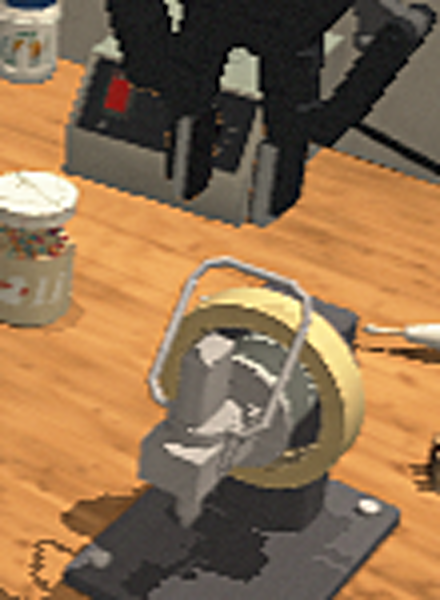

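Emit:
arm_command(increments=[[1,[-12,0,0],0],[1,[-20,0,0],0],[1,[-20,0,0],0],[1,[-12,0,0],0],[1,[0,0,0],0]])

```text
time_s: 12.1
tool_pos: [0.615, -0.1869, 0.399]
tool_rot: [0.106, 0.994, 0.0, -0.001]
contact_force: [-1.6, -0.3, 0.1]
finger_gap: 0.001
```

```bash
python3 - <<'E'
from h import *
y=np.radians(-12.2);ax=np.array([np.cos(y),np.sin(y),0])
st(np.array([.5516,-.1733,.340])+.064*ax)
s=cap("scene")
print(onz(s,(395.1,198.9),.177),np.array([.5516,-.1733,.177])+.04*ax)
crop(s["image"],330,130,440,280,4,"s14")
E
```

```text
t 12.1 pos [ 0.615  -0.1869  0.399 ] yawY 77.88 tilt [-0.002  0.001 -1.   ] F [-1.6 -0.3  0.1] gap 0.001 j [-0.41  0.57  1.17  0.    1.4  -1.77]
tool shift mm [ 0.7 -0.2 59. ]
[ 0.58864488 -0.18354503  0.177     ] [ 0.59069664 -0.18175299  0.177     ]
```

View pics/s14.png

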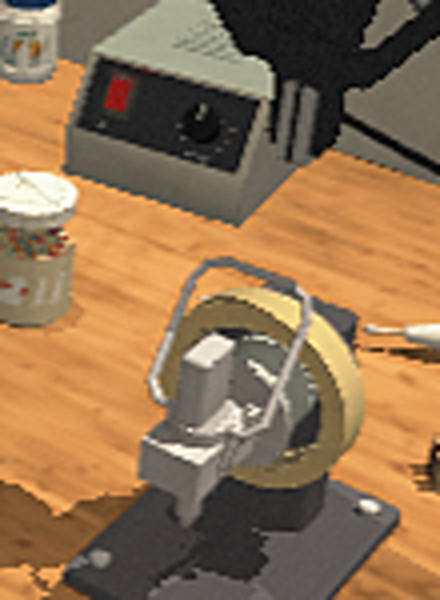

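Emit:
arm_command(increments=[[1,[0,0,12],0],[1,[0,0,18],0],[1,[0,0,14],0],[1,[0,0,8],0],[1,[0,0,3],0]])

```text
time_s: 12.78
tool_pos: [0.6141, -0.1867, 0.3452]
tool_rot: [0.106, 0.994, 0.0, -0.0]
contact_force: [0.5, -0.2, 0.6]
finger_gap: 0.002
```

```bash
python3 - <<'E'
from h import *
y=np.radians(-12.2);ax=np.array([np.cos(y),np.sin(y),0])
st(np.array([.5516,-.1733,.341])+.064*ax)
s=cap("scene")
crop(s["image"],330,130,440,280,4,"s15")
E
```

```text
t 12.78 pos [ 0.6141 -0.1867  0.3452] yawY 77.86 tilt [-0.  0. -1.] F [ 0.5 -0.2  0.6] gap 0.002 j [-0.41  0.6   1.26  0.    1.28 -1.77]
tool shift mm [-0.  -0.1  4.2]
```

View pics/s15.png

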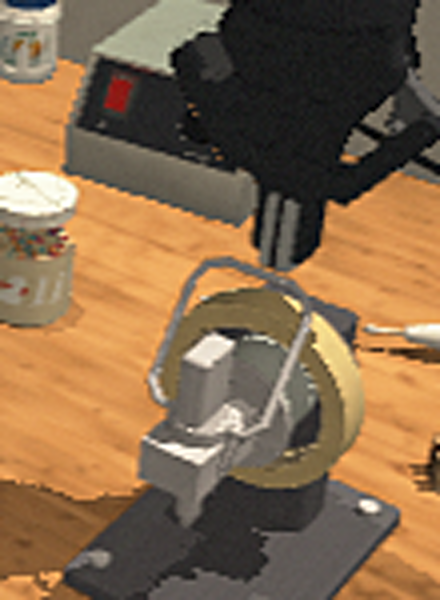

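Emit:
arm_command(increments=[[1,[0,0,4],0],[1,[5,0,0],0],[1,[7,0,0],0],[1,[7,0,0],0],[1,[5,0,0],0]])

```text
time_s: 13.45
tool_pos: [0.5902, -0.1816, 0.342]
tool_rot: [0.106, 0.994, -0.0, 0.0]
contact_force: [0.0, -0.8, -0.6]
finger_gap: 0.001
```

```bash
python3 - <<'E'
from h import *
st(np.array([.5516,-.1733,.341]))
s=cap("scene")
crop(s["image"],330,130,440,280,4,"s16")
E
```

```text
t 13.45 pos [ 0.5902 -0.1816  0.342 ] yawY 77.86 tilt [ 0. -0. -1.] F [ 0.  -0.8 -0.6] gap 0.001 j [-0.42  0.56  1.35  0.    1.23 -1.78]
tool shift mm [39.5 -0.   1. ]
```

View pics/s16.png

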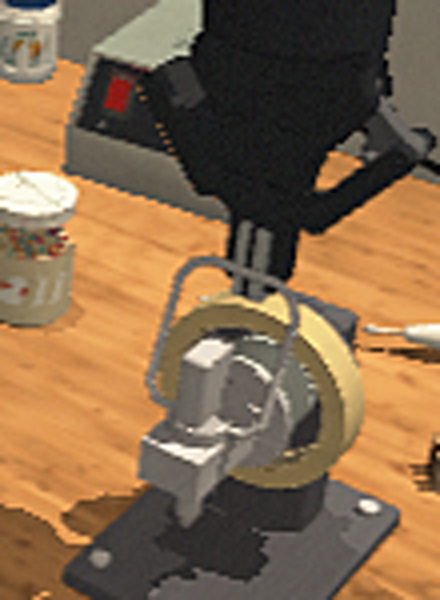

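Emit:
arm_command(increments=[[1,[7,0,0],0],[1,[8,0,0],0],[1,[8,0,0],0],[1,[8,0,0],0]])

```text
time_s: 14.0
tool_pos: [0.5599, -0.1751, 0.3417]
tool_rot: [0.106, 0.994, 0.0, -0.0]
contact_force: [0.3, -0.3, 0.3]
finger_gap: 0.001
```

```bash
python3 - <<'E'
from h import *
st(np.array([.5516,-.1733,.341]))
s=cap("scene")
crop(s["image"],330,130,440,280,4,"s17")
E
```

```text
t 14.0 pos [ 0.5599 -0.1751  0.3417] yawY 77.86 tilt [-0.  0. -1.] F [ 0.3 -0.3  0.3] gap 0.001 j [-0.43  0.51  1.44  0.    1.19 -1.79]
tool shift mm [ 8.4 -0.   0.7]
```

View pics/s17.png

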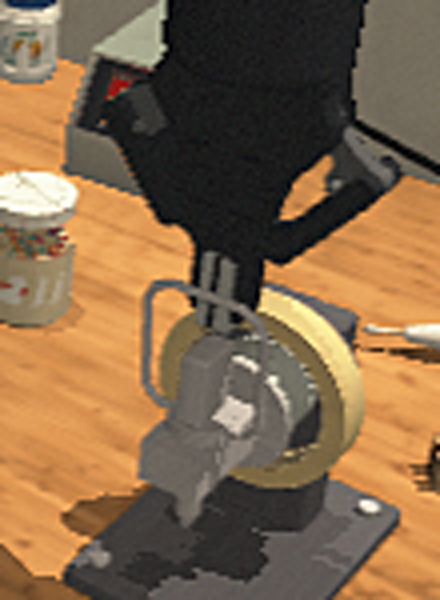

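Ring is now about upright, the pin still seated. Pushing on past the over-centre point.

Emit:
arm_command(increments=[[1,[8,0,0],0],[1,[8,0,0],0],[1,[7,0,0],0],[1,[0,0,0],0],[1,[0,0,0],0]])

```text
time_s: 14.68
tool_pos: [0.5381, -0.1704, 0.3418]
tool_rot: [0.106, 0.994, -0.0, 0.0]
contact_force: [-0.3, 0.6, 0.3]
finger_gap: 0.004
```

```bash
python3 - <<'E'
from h import *
st(np.array([.5516,-.1733,.341]))
s=cap("scene")
crop(s["image"],330,130,440,280,4,"s18")
E
```

```text
t 14.68 pos [ 0.5381 -0.1704  0.3418] yawY 77.86 tilt [ 0. -0. -1.] F [-0.3  0.6  0.3] gap 0.004 j [-0.44  0.47  1.51  0.    1.16 -1.8 ]
tool shift mm [-13.8   0.    0.8]
```

View pics/s18.png

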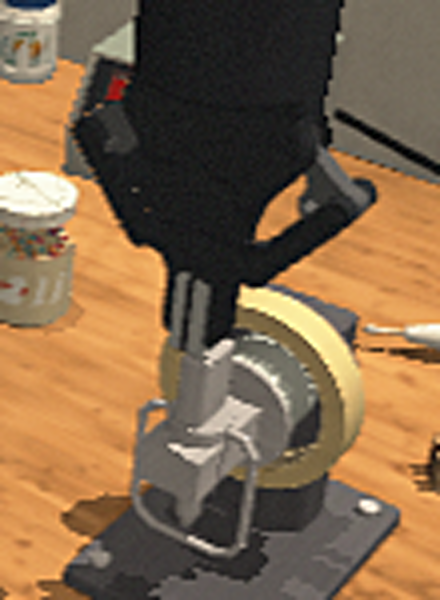

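Emit:
arm_command(increments=[[1,[0,0,-15],0],[1,[0,0,-25],0],[1,[0,0,-30],0],[1,[0,0,-25],0],[1,[0,0,0],0]])

```text
time_s: 15.35
tool_pos: [0.5382, -0.1704, 0.4395]
tool_rot: [0.106, 0.994, -0.001, 0.003]
contact_force: [0.4, -0.2, 0.4]
finger_gap: 0.005
```

Emit:
arm_command(increments=[[1,[10,20,0],0],[1,[15,30,0],0],[1,[15,30,0],0],[1,[15,30,0],0],[1,[10,20,0],0]])

```text
time_s: 15.98
tool_pos: [0.5006, -0.0272, 0.4357]
tool_rot: [0.105, 0.994, 0.0, -0.001]
contact_force: [0.3, -0.2, -0.0]
finger_gap: -0.001
```

Emit:
arm_command(increments=[[1,[15,30,0],0],[1,[15,30,0],0],[1,[10,20,0],0],[1,[0,0,0],0]])

```text
time_s: 16.48
tool_pos: [0.4783, 0.0589, 0.4359]
tool_rot: [0.104, 0.995, 0.0, -0.001]
contact_force: [0.4, -0.3, 0.2]
finger_gap: -0.004
```

```bash
python3 - <<'E'
from h import *
st()
s=cap("scene");t=cap("top")
p=np.array([.5516,-.1733,.05]);k=np.array([340,190])
for q in ((.5516,-.1733,.05),(.5516,-.1733,.115),(.5516,-.1733,.059)): print((proj(s,q)-k)*5, (proj(t,q)-[330,140])*6)
crop(s["image"],340,190,430,300,5,"s19");crop(t["image"],330,140,420,230,6,"t19")
cv2.imwrite("pics/s20.png",s["image"])
E
```

```text
t 16.48 pos [0.4783 0.0589 0.4359] yawY 78.04 tilt [-0.002  0.001 -1.   ] F [ 0.4 -0.3  0.2] gap -0.004 j [-0.04  0.24  1.58  0.    1.32 -1.4 ]
[178.57061607 371.35105587] [257.72055051 415.87995318]
[196.73375382 233.44267055] [299.85428524 373.6495261 ]
[180.98588275 353.01251041] [263.1890494  410.39890467]
```

View pics/s19.png

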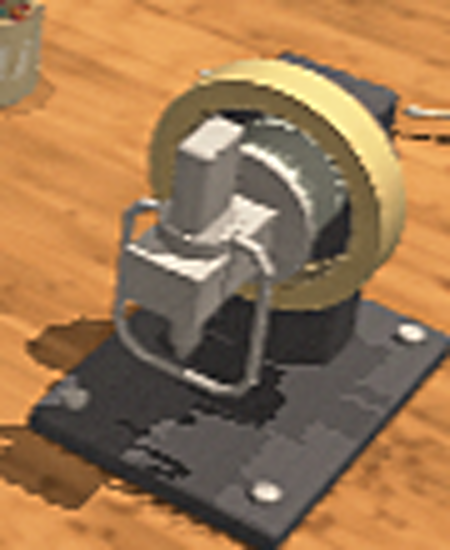

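View pics/t19.png

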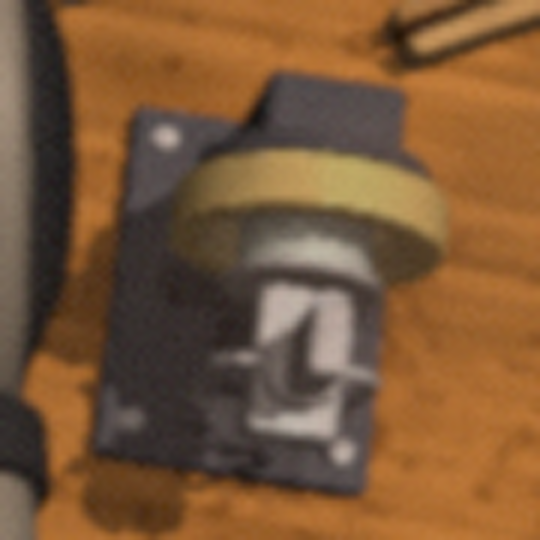

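View pics/s20.png

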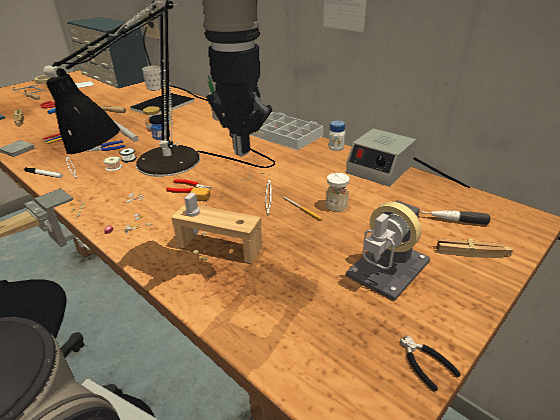

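```bash
python3 -c "
from rig import manip
print(manip.sign_off()); print(manip.state()['time_s'])"
```

```text
the job is handed in; nothing more can be done
None
the job is handed in; nothing more can be done
```

The tape roll is locked on its stand: the linchpin is down through the nose hole with its ring snapped shut round the lower end, and the job is handed in.

- **Pin:** I gripped the linchpin by its head, lifted it out of the rack and turned it to the stand's yaw of about -12°. It went down the hole without catching. The collar met the nose at tool height 0.316 m, as predicted, and I pressed with about 8 N before letting go.
- **Ring:** I pushed the crossbar forward past upright with the closed fingertips. It then snapped shut by itself, and I drew the arm well clear.
- **Last checks (about 16.5 s used):**
  - The collar sits on the nose.
  - The ring hangs straight down. Its crossbar is under the shank's tip, at the predicted place to within about 2 px in the scene picture, or about 3 mm.
  - The plain pin is still in the rack.
  - The contact force on the arm was about 0 N.
- **Disagreements:** The two cameras differed by about 2 mm, within the stated calibration. The ring's final angle was judged from its crossbar's position in the pictures, not measured directly.

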